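# Hold a pull-test holder home in the corner jig

## Task

Pick up the brass-coloured holder by its square shank and stand it flat on the blue corner jig, long side to the far stop and short side to the side stop. Push it fully home, without ramming it, until it bears firmly on both steel stops at once with their sprung pins pushed in, and finish while still gripping it and pressing it there (the pins would push it out if you let go). Leave the black holder and the other things where they are.

Things in the scene. Friction and masses are not known exactly. Their poses are not given: they have to be found in the camera images.
- brass_holder: loose pull-test holder, brass-coloured, about 0.45 kg: a rectangular foot 46 mm (its x) by 64 mm (its y) by 22 mm high, and centred on it a square shank 24 x 24 mm, sides parallel to the foot's, from 22 mm to 58 mm above the underside; same both ways round. Starts upright on the light wood surface. Origin: centre of the underside; z up
- black_holder: bystander: a holder of the same shape and size in black, also on the light wood; the two may have changed places. Origin: centre of the underside
- jig: fixed blue base plate 120 mm (its x) by 150 mm (its y), 8 mm thick, on the dark desk to the right; its place and heading vary. Two steel stops stand on it. Origin: centre of its underside; x points to the far stop, y to the side stop, z up
- far_stop: fixed steel bar on the plate, 16 mm thick (jig x) and 89 mm long (jig y), its top 18 mm above the plate's top; its face looks to jig -x and lies at jig x = +42 mm. Same origin and axes as the jig
- side_stop: fixed steel bar on the plate, 16 mm thick (jig y) and 66 mm long (jig x), its top 18 mm above the plate's top; its face looks to jig -y and lies at jig y = +57 mm. Same origin and axes as the jig
- jig_corner (a point): the point on the plate's top (8 mm above the work surface) where the planes of the two stop faces meet; axes as the jig. A holder fully home, its x and y along the jig's (or half a turn from that), has its origin at jig x -23 mm, y -32 mm, z 0 from here
- far_pin (a joint): sprung brass pin, 8 mm across, through the far stop's face, 11 mm above the plate's top, facing the middle of a holder that is home. 0 = out, standing 4 mm proud of the stop face; 0.004 m = flush with it; pushing it flush takes about 3 N (0.6 N to start). Plate, stops and pins are slick (friction about 0.15)
- side_pin (a joint): the same pin in the side stop; 0 = out, 4 mm proud; 0.004 m = flush, at about 3 N
- grease_pot: bystander: low grey pot with a light lid, 57 mm across, 32 mm high, on the light wood, left of the holders. Origin: centre of the underside
- bead_jar: bystander: small jar with a black cap, 46 mm across, 74 mm high, on the light wood behind the holders. Origin: centre of the underside
- sample_02: bystander: pale eyelet, 26 mm across, 10 mm high, near edge of the dark desk. Origin: centre of the underside
- sample_03: bystander: light brown rod lying down, 36 mm long, 11 mm thick, front part of the dark desk. Origin: centre of the underside
- sample_05: bystander: light brown mushroom-shaped stud, 23 mm across, 14 mm high, right part of the dark desk. Origin: centre of the underside
- battery: bystander: green and yellow battery lying down, 50 mm long, 15 mm thick, right part of the dark desk. Origin: centre of the underside
- sample_06: bystander: teal domed button, 27 mm across, 11 mm high, near edge of the dark desk. Origin: centre of the underside
- sample_07: bystander: pale eyelet, 21 mm across, 10 mm high, on the dark desk between its near edge and the jig. Origin: centre of the underside
There are look-alikes about, which are no part of the job. Leave any red look-alike of the brass_holder alone.

How it is judged:
By the outcome, as a careful person would: the job done as asked, in the order asked, and still so for the second after the job is handed in, while the arm keeps its last pose, push and grip.
It also fails if it takes over 48 s, if anything falls off the work surface, if the arm or the gripper's body presses on something with over 40 N, if the wrist force passes 120 N, or if a joint passes its speed limit or range.

## Robot

A 6-joint arm with a two-finger parallel gripper is mounted at the origin on a cart in front of the work surface, level with it; the furniture and walls round the work are solid. World frame = base frame: x ahead of the robot, y to its left, z up, the work surface at z = 0. Lengths are in m, angles in rad, forces in N, time in s.
With the tool pointing down it reaches from about 0.325 to 0.775 m from the base axis. Payload 5.5 kg.
Tool frame: the origin (TCP) lies at the very end of the fingers, on their centre line; the grasp point (between the pads) lies 19 mm behind it; z points along the fingers, y is the direction in which the jaws open and shut (so a half turn about z gives the same grasp; the last joint's range is limited). The gripper opens to 88 mm and grips with 3 to 60 N. Pads are 20 mm wide; open, the fingers measure 115 mm over their backs; the gripper's body (75 mm by 178 mm) begins 61 mm behind the grasp point.
Start: joints at [1.165, 0.091, 1.231, -0, 1.82, -0.057], TCP at [0.205, 0.564, 0.223] pointing down, gripper open.
Joint ranges: [-2.87, 2.87], [-0.86, 2.18], [0.17, 2.46], [-1.51, 4.65], [0.06, 2.69], [-2.65, 2.65]. Speed limits (rad/s): [2.57, 2.57, 3.01, 3.14, 3.14, 3.14].

## Interface

Orientations are given as a unit quaternion [w, x, y, z].
In Python, from station import arm gives the robot as it stands.
- The arm moves only by the shell command python3 -m handwheel 'ROWS' [OPENING]. ROWS is JSON, a list of rows, each a list of 6 numbers: the shift along the tool's x, y, z in mm, then the turn, a rotation vector about the tool's x, y, z in rad. A call has 1 to 12 rows; each row is the pose to reach, as a shift and turn from the pose commanded when the call began, along the tool's axes at that moment; what a row does not reach only later rows make up. A row lasts 1/12 s, in which the tool goes at most 41.7 mm and 7.16 degrees, less where a joint would pass 70% of its speed; a pose out of reach is approached as far as the arm can. A call with a gripper value outside its range is refused whole. OPENING is the opening, from 0 (shut) to 1 (fully open), set as the call begins (- or left out, the last holds). The fingers move at their own pace and stop on an object; the grip force is fixed at half the most. Time passes only in rows, so rows that repeat a pose let the fingers close. It gives the time, the measured TCP pose, the force and the opening at its end, in the units of the state.
- arm.observe(): the state, without advancing time (a new reading comes with each control period).
- arm.read_camera(name): name is "side" or "top" or "wrist"; returns a dict with "image" (384x512x3 uint8, red, green, blue), "z_map" (384x512 float32, m along the optical axis (not along the pixel's ray), 0 where there is no reading), "camera_matrix" (3x3 intrinsics, pixels), "k1" (the pictures are not rectified: a ray, as slopes to the right and down, at radius r is drawn at 1 + k1 r^2 times it, then the intrinsics apply), "position" and "rotation" of the camera in the world. Camera axes: x right, y down, z forward; pixel columns grow to the right and rows downward; lengths in m; the calibration is good to about 2 mm. A picture is of the moment at which its call begins.
- arm.finish_job(): hands the job in, once; it reports no verdict.
The state is a dict: "t": time; "q": joint angles; "joint_vel": joint speeds; "tau": joint torques, N m; "tcp_pos": TCP position; "tcp_rot": TCP orientation; "wrist_force": force on the tool from outside, world axes, zero at the start; "torque": the same for the moment, N m; "finger_gap": opening from 0.0 (shut) to 1.0 (fully open).
Only numpy, scipy, OpenCV 4.12 (cv2) and the standard library are available. Lean on these libraries where they do the work, as an engineer would, in place of code of your own. Each camera call takes 0.05 s, during which the arm holds its last target. There are 200 camera calls.

## Working session

There is one attempt and no reset: what is moved stays moved. The work goes in short steps, Python scripts to look and compute and a shell command to move; the robot and the scene stay as the last step left them, time stands still between calls to the robot, and variables do not carry over. Pictures are saved under pics/ and viewed, about 8 in all and at most 12, crops included, and the job is handed in when it is done.

```bash
mkdir -p pics; cat > h.py <<'E'
import numpy as np, cv2
from station import arm
from scipy.spatial.transform import Rotation as R
def shot(n):
    c=arm.read_camera(n); np.savez('last_'+n+'.npz',**{k:np.asarray(v) for k,v in c.items()}); return c
def load(n): return dict(np.load('last_'+n+'.npz'))
def save(img,f): cv2.imwrite('pics/'+f,cv2.cvtColor(img,cv2.COLOR_RGB2BGR))
def rot(c):
    r=np.asarray(c['rotation'],float); return r if r.shape==(3,3) else R.from_quat(np.roll(r,-1)).as_matrix()
def rays(c,uv):
    k1=float(c['k1'])  # drawn = s*(1+k1 r^2)
    d=cv2.undistortPoints(np.array(uv,float).reshape(-1,1,2),np.asarray(c['camera_matrix'],float),np.array([k1,0,0,0.])).reshape(-1,2)
    return np.c_[d,np.ones(len(d))]
def at_z(c,uv,z):
    d=rays(c,uv)@rot(c).T; p=np.asarray(c['position']); return p+d*((z-p[2])/d[:,2])[:,None]
def by_depth(c,uv):
    uv=np.array(uv).reshape(-1,2); zz=c['z_map'][uv[:,1].astype(int),uv[:,0].astype(int)]
    return np.asarray(c['position'])+(rays(c,uv)*zz[:,None])@rot(c).T
E
python3 - <<'E'
from h import *
a=shot('top');b=shot('side')
save(cv2.resize(a['image'],(800,600)),'top.png');save(b['image'],'side.png')
for c in(a,b):print(c['position'],rot(c),c['k1'],c['camera_matrix'])
print(arm.observe())
E
```

```text
[ 0.25318503 -0.15420015  1.22860048] [[ 0.01094654 -0.9863915   0.16404869]
 [-0.99982591 -0.00831783  0.01670231]
 [-0.01511049 -0.16420297 -0.98631083]] -0.10913626965401393 [[354.41994139   0.         255.81564536]
 [  0.         354.41994139 192.43383826]
 [  0.           0.           1.        ]]
[-0.235628   -0.22187448  1.27906272] [[ 0.15273516 -0.86120253  0.48477022]
 [-0.98817426 -0.13981056  0.06296539]
 [ 0.01355005 -0.48865448 -0.87237217]] -0.08564676646186312 [[487.42595151   0.         254.58599118]
 [  0.         487.42595151 194.1770849 ]
 [  0.           0.           1.        ]]
{'t': 0.1, 'q': array([ 1.16530315e+00,  9.17508236e-02,  1.23177966e+00, -1.01735625e-05,
        1.81981409e+00, -5.67101707e-02]), 'joint_vel': array([ 4.00030377e-04, -3.27432236e-03, -3.96807030e-04,  1.65231521e-05,
       -1.75777657e-03, -3.65944255e-04]), 'tau': array([ 1.77449365e-03, -4.47860098e+01, -4.07568669e+01,  7.00086169e-02,
        2.84530217e-02, -1.37658803e-04]), 'tcp_pos': array([0.20495293, 0.56361271, 0.22163155]), 'tcp_rot': array([-1.95838720e-04,  1.73510067e-01,  9.84831706e-01, -8.53801406e-04]), 'wrist_force': array([0.40136534, 0.49419216, 0.42226796]), 'torque': array([-0.00269156,  0.03564982,  0.0205638 ]), 'finger_gap': 0.9963626829028916}
```

View pics/top.png

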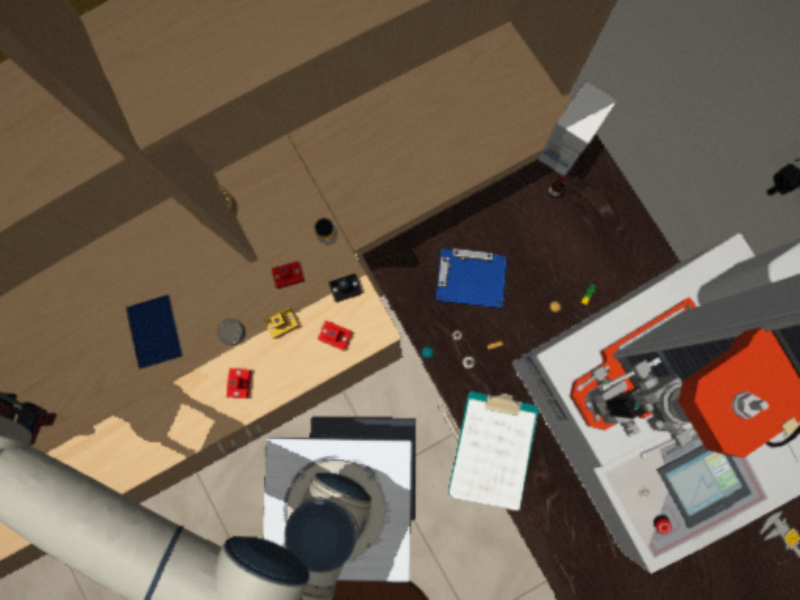

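The top view shows the brass/yellow holder at (283,323), the black one at (345,288), and red look-alikes at (288,274), (335,334) and (239,383). The blue jig is at (472,277), with its stops along the top and left edges. The one meant is at (283,323), the only yellow one; next I'll confirm it in enlarged crops.

```bash
python3 - <<'E'
from h import *
a=load('top');b=load('side')
p=by_depth(a,[[181,207],[221,184],[302,180]]);print(p)
def proj(c,P):
    d=(np.asarray(P)-c['position'])@rot(c); 
    return cv2.projectPoints(d.reshape(-1,1,3),np.zeros(3),np.zeros(3),c['camera_matrix'],np.array([float(c['k1']),0,0,0]))[0].reshape(-1,2)
q=proj(b,p);print(q)
def crop(c,u,v,w,h,s):
    u0,v0=int(u-w//2),int(v-h//2);print((u0,v0),s); return cv2.resize(c['image'][v0:v0+h,u0:u0+w],None,fx=s,fy=s,interpolation=cv2.INTER_CUBIC)
A=crop(a,181,207,40,30,10);B=crop(a,302,178,60,46,6.6667)
C=crop(b,*q[0],40,30,10);D=crop(b,*q[2],80,60,5)
f=lambda i:cv2.resize(i,(400,300))
save(np.vstack([np.hstack([f(A),f(B)]),np.hstack([f(C),f(D)])]),'crops.png')
E
```

```text
[[ 0.39602762  0.11559121  0.05981811]
 [ 0.47627421 -0.01634654  0.05505956]
 [ 0.50184224 -0.29527158  0.00798495]]
[[166.00774017 195.79291245]
 [216.68008714 179.24285947]
 [310.52463376 192.93413158]]
(161, 192) 10
(272, 155) 6.6667
(146, 180) 10
(270, 162) 5
```

View pics/crops.png

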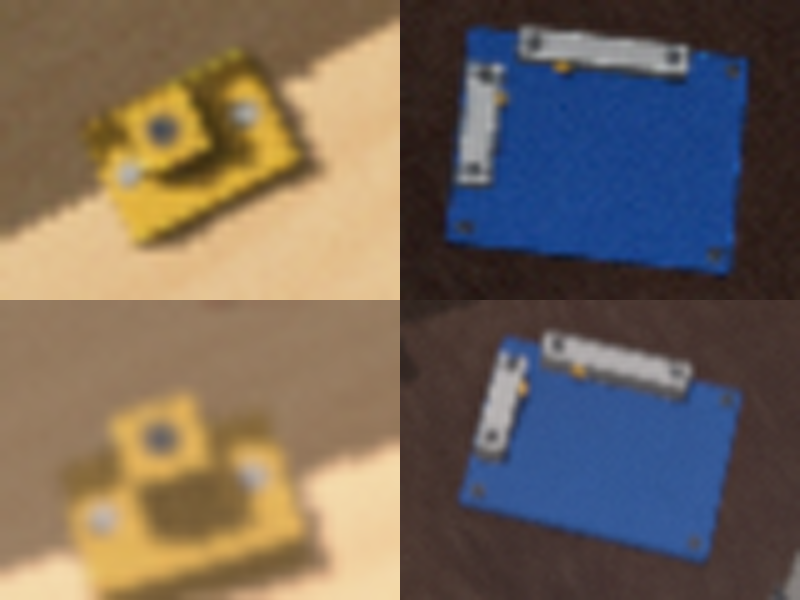

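The crops confirm it: top left is the yellow brass holder, with its shank-top hole at (160,130) and bolts at (128,172) and (245,112). On the right is the jig, with plate corners at (467,28), (748,58), (728,272) and (447,240) and both pins out.

```bash
python3 - <<'E'
from h import *
a=load('top');b=load('side')
def n(pts,u0,v0,sx,sy): return [((u+.5)/sx-.5+u0,(v+.5)/sy-.5+v0) for u,v in pts]
for nm,c,h,bo,o in(('top',a,(160,130),[(128,172),(245,112)],(161,192)),('side',b,(160,137),[(102,217),(254,174)],(146,180))):
    H=at_z(c,n([h],*o,10,10),.058)[0];B=at_z(c,n(bo,*o,10,10),.024);d=B[0]-B[1]
    print(nm,H,B.mean(0),np.linalg.norm(d),np.degrees(np.arctan2(d[1],d[0]))-90)
for nm,c,p,o,s in(('top',a,[(467,28),(748,58),(728,272),(447,240)],(272,155),(400/60,300/46)),('side',b,[(505,337),(742,390),(706,562),(460,502)],(270,162),(5,5))):
    p=[(u-400,v-(300 if nm=='side' else 0)) for u,v in p]
    P=at_z(c,n(p,*o,*s),.008)[:,:2]
    M=np.array([[60,75],[60,-75],[-60,-75],[-60,75]])/1e3
    m=P.mean(0);q=(P-m);z=(q[:,0]+1j*q[:,1]);w=M[:,0]+1j*M[:,1];r=np.vdot(w,z)/np.vdot(w,w)
    e=z-w*r/abs(r); yaw=np.angle(r);cs=np.array([[np.cos(yaw),-np.sin(yaw)],[np.sin(yaw),np.cos(yaw)]])
    print(nm,m,np.degrees(yaw),abs(r),abs(e)*1e3,'home',m+cs@[.019,.025])
E
```

```text
top [0.40437059 0.13153165 0.058     ] [0.40468402 0.130356   0.024     ] 0.045358955248612214 28.03921733061074
side [0.4030559  0.13079646 0.058     ] [0.40253335 0.13052284 0.024     ] 0.04587804126581108 27.50714383657605
top [ 0.51130346 -0.29267542] -5.950385651579476 0.9906477385001868 [1.12764315 0.84339035 0.98264865 1.76239778] home [ 0.53279277 -0.26977979]
side [ 0.5090865  -0.29368138] -6.033567389356845 0.9978899484771796 [0.80646018 1.27502455 1.16800225 0.50378374] home [ 0.53060902 -0.27081698]
```

```bash
python3 - <<'E'
from h import *
for n in('top','side'):
    c=load(n);v,u=np.mgrid[0:384:2,0:512:2];uv=np.c_[u.ravel(),v.ravel()]
    ok=c['z_map'][uv[:,1],uv[:,0]]>0;P=by_depth(c,uv[ok])
    P=P[(P[:,2]>.09)]
    for x0 in np.arange(.25,.75,.1):
        print(n,round(x0,2),[ (round(y0,1),int((s:=(abs(P[:,0]-x0-.05)<.05)&(abs(P[:,1]-y0-.05)<.05)).sum()), round(P[s,2].min(),2),round(P[s,2].max(),2)) for y0 in np.arange(-.5,.5,.1) if ((abs(P[:,0]-x0-.05)<.05)&(abs(P[:,1]-y0-.05)<.05)).any()])
# tool-frame deltas
s=arm.observe();T=R.from_quat(np.roll(s['tcp_rot'],-1))
tgt=np.array([.4037,.131,.16]);print(T.as_matrix());print(T.inv().apply(tgt-s['tcp_pos'])*1e3)
h=np.arctan2(*T.as_matrix()[[1,0],1]);print(np.degrees(h), np.radians(np.degrees(h)-27.8))
E
```

```text
top 0.25 [(np.float64(-0.5), 897, np.float64(0.09), np.float64(0.72)), (np.float64(-0.4), 79, np.float64(0.09), np.float64(0.26))]
top 0.35 [(np.float64(-0.5), 74, np.float64(0.1), np.float64(0.27)), (np.float64(0.3), 11, np.float64(0.57), np.float64(0.58))]
top 0.45 [(np.float64(0.1), 39, np.float64(0.12), np.float64(0.85)), (np.float64(0.2), 513, np.float64(0.09), np.float64(0.85)), (np.float64(0.3), 417, np.float64(0.57), np.float64(0.59))]
top 0.55 [(np.float64(-0.0), 132, np.float64(0.57), np.float64(0.59)), (np.float64(0.1), 637, np.float64(0.11), np.float64(0.86)), (np.float64(0.2), 903, np.float64(0.09), np.float64(0.85)), (np.float64(0.3), 398, np.float64(0.58), np.float64(0.59)), (np.float64(0.4), 49, np.float64(0.58), np.float64(0.59))]
top 0.65 [(np.float64(-0.2), 60, np.float64(0.57), np.float64(0.59)), (np.float64(-0.1), 340, np.float64(0.57), np.float64(0.59)), (np.float64(-0.0), 497, np.float64(0.57), np.float64(0.59)), (np.float64(0.1), 463, np.float64(0.58), np.float64(0.59)), (np.float64(0.2), 593, np.float64(0.09), np.float64(0.76)), (np.float64(0.3), 70, np.float
[... 684 characters left out ...]
.0), 4, np.float64(0.57), np.float64(0.57)), (np.float64(0.1), 147, np.float64(0.09), np.float64(0.6)), (np.float64(0.2), 76, np.float64(0.2), np.float64(0.59)), (np.float64(0.3), 24, np.float64(0.58), np.float64(0.59))]
side 0.65 [(np.float64(-0.5), 1, np.float64(0.1), np.float64(0.1)), (np.float64(0.2), 7, np.float64(0.14), np.float64(0.35)), (np.float64(0.3), 393, np.float64(0.09), np.float64(0.38)), (np.float64(0.4), 725, np.float64(0.09), np.float64(0.37))]
[[-9.39788436e-01  3.41756097e-01 -6.82022640e-04]
 [ 3.41756766e-01  9.39787055e-01 -1.61374141e-03]
 [ 8.94500820e-05 -1.74966137e-03 -9.99998465e-01]]
[-334.63403679 -338.53296705   62.19403358]
70.01606696409915 0.736809365765937
```

```bash
python3 - <<'E'
from h import *
for n in('top','side'):
    c=load(n);v,u=np.mgrid[0:384,0:512];uv=np.c_[u.ravel(),v.ravel()]
    ok=c['z_map'][uv[:,1],uv[:,0]]>0;P=by_depth(c,uv[ok])
    P=P[(P[:,2]>.09)&(P[:,2]<.5)&(P[:,1]>.02)&(P[:,1]<.45)&(P[:,0]>.3)&(P[:,0]<.65)]
    for y in np.arange(.02,.44,.02):
        s=abs(P[:,1]-y-.01)<.01
        if s.sum(): i=np.argsort(P[s,0])[:2];print(n,round(y,2),s.sum(),P[s][i].round(3).tolist())
    # distance of cloud to gripper body box for both headings
    for hd in(27.8,117.8):
        t=np.radians(hd);d=P[:,:2]-[.4037,.131];a=d@[np.cos(t),np.sin(t)];b=d@[-np.sin(t),np.cos(t)]
        print(hd,(np.hypot(np.maximum(abs(a)-.089,0),np.maximum(abs(b)-.0375,0))).min())
E
```

```text
top 0.18 236 [[0.547, 0.198, 0.261], [0.547, 0.199, 0.23]]
top 0.2 651 [[0.542, 0.21, 0.259], [0.542, 0.211, 0.238]]
top 0.22 280 [[0.596, 0.22, 0.432], [0.596, 0.22, 0.444]]
top 0.24 117 [[0.63, 0.24, 0.324], [0.63, 0.24, 0.202]]
27.8 0.06857502455799563
117.8 0.12007502455799562
side 0.18 273 [[0.543, 0.2, 0.327], [0.544, 0.2, 0.426]]
side 0.2 597 [[0.538, 0.208, 0.166], [0.538, 0.211, 0.33]]
side 0.22 26 [[0.556, 0.221, 0.447], [0.559, 0.223, 0.289]]
side 0.24 22 [[0.591, 0.242, 0.396], [0.593, 0.242, 0.105]]
side 0.26 18 [[0.626, 0.26, 0.326], [0.627, 0.263, 0.225]]
27.8 0.06507514656044866
117.8 0.11657514656044862
```

```bash
python3 -m handwheel '[[-30,-30,5,0,0,0.07],[-60,-60,10,0,0,0.14],[-90,-90,15,0,0,0.2],[-115,-116,20,0,0,0.27],[-140,-142,25,0,0,0.34],[-165,-167,30,0,0,0.4],[-190,-192,35,0,0,0.46],[-215,-218,40,0,0,0.52],[-240,-243,45,0,0,0.58],[-265,-268,50,0,0,0.63],[-290,-294,55,0,0,0.68],[-312,-316,60,0,0,0.71]]'
python3 - <<'E'
from h import *
s=arm.observe();T=R.from_quat(np.roll(s['tcp_rot'],-1))
print(T.inv().apply(np.array([.4037,.131,.16])-s['tcp_pos'])*1e3, s['tcp_pos'])
h=np.arctan2(*T.as_matrix()[[1,0],1]);print(np.degrees(h), np.radians(np.degrees(h)-27.8),s['joint_vel'])
E
```

```text
t: 1.1
tcp_pos: [0.3905, 0.1582, 0.1621]
tcp_rot: [0.0, 0.506, 0.862, -0.0]
wrist_force: [-0.1, 1.3, 0.8]
finger_gap: 1.002
[-30.12303508  -1.74824201   2.12163892] [0.3905485  0.15815763 0.16211099]
29.161788364891745 0.02376769068271089 [-0.87634281  0.0212076   0.08976281  0.00821997 -0.11486724 -0.53286741]
```

```bash
python3 -m handwheel '[[-16,-1,1,0,0,0.013],[-32,-2,2,0,0,0.026],[-32,-2,2,0,0,0.026],[-32,-2,2,0,0,0.026],[-32,-2,2,0,0,0.026]]'
python3 - <<'E'
from h import *
c=shot('wrist');print(c['position'],rot(c)[:,2]);save(cv2.resize(c['image'],(800,600)),'w1.png')
s=arm.observe();print(s['tcp_pos'])
E
```

```text
t: 1.52
tcp_pos: [0.4039, 0.132, 0.1605]
tcp_rot: [-0.0, 0.516, 0.857, 0.0]
wrist_force: [-0.1, -1.3, -0.0]
finger_gap: 1.0
[0.37006143 0.19568494 0.32165356] [ 0.12304678 -0.234208   -0.96436824]
[0.40386683 0.13216428 0.16060763]
```

View pics/w1.png

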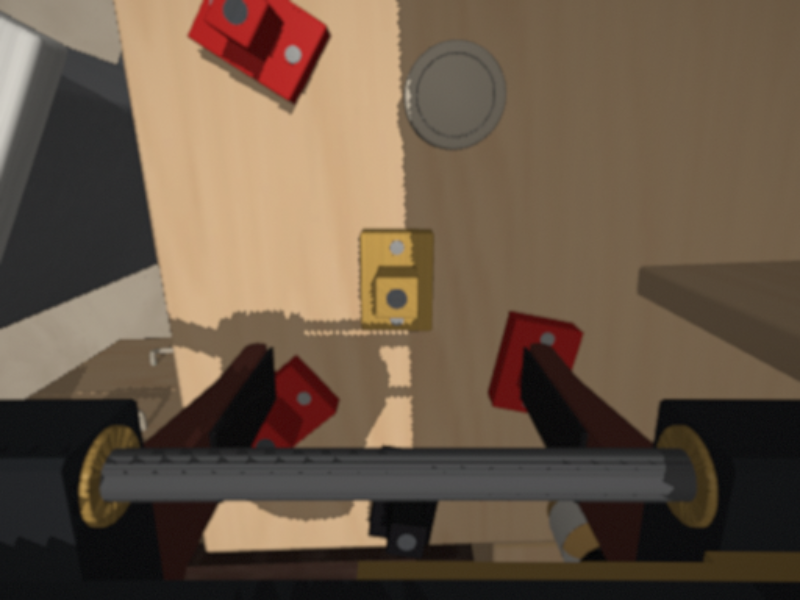

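The wrist view shows the brass shank top at (397,298), centred between the finger tips at (265,350) and (535,350), with its sides parallel to the jaws. I'll check the numbers and how much room the red holders leave the fingers.

```bash
python3 - <<'E'
from h import *
c=load('wrist');k=.64
f=lambda p,z:at_z(c,(np.array(p)+.5)*k-.5,z)
H=f([(397,298)],.058);print('shank',H)
B=f([(397,247),(397,321)],.024);print('bolts',B,B.mean(0),np.degrees(np.arctan2(*(B[0]-B[1])[[1,0]]))-90)
s=arm.observe();T=R.from_quat(np.roll(s['tcp_rot'],-1))
print('tool delta',T.inv().apply(H[0]-s['tcp_pos'])*1e3)
t=np.radians(27.8)
for n,p in(('redR',[(511,312),(582,325),(490,390)]),('redL',[(295,356),(338,403)])):
    d=f(p,.022)[:,:2]-s['tcp_pos'][:2];print(n,'along jaw,across',(d@np.array([[np.cos(t),-np.sin(t)],[np.sin(t),np.cos(t)]])*1e3).round())
E
```

```text
shank [[0.40338173 0.13118858 0.058     ]]
bolts [[0.39259673 0.15148445 0.024     ]
 [0.41476608 0.10942521 0.024     ]] [0.4036814  0.13045483 0.024     ] 27.793637399864153
tool delta [ -0.67938717  -0.87831624 102.60741201]
redR along jaw,across [[ 72. -20.]
 [118. -28.]
 [ 61. -74.]]
redL along jaw,across [[-68. -50.]
 [-41. -84.]]
```

```bash
python3 -m handwheel '[[-1,-1,15,0,0,0],[-1,-1,35,0,0,0],[-1,-1,55,0,0,0],[-1,-1,75,0,0,0],[-1,-1,93,0,0,0],[-1,-1,108,0,0,0],[-1,-1,119,0,0,0],[-1,-1,126,0,0,0],[-1,-1,130,0,0,0],[-1,-1,131,0,0,0],[-1,-1,131,0,0,0],[-1,-1,131,0,0,0]]' 0.6
python3 -m handwheel '[[0,0,0,0,0,0],[0,0,0,0,0,0],[0,0,0,0,0,0],[0,0,0,0,0,0],[0,0,0,0,0,0],[0,0,0,0,0,0],[0,0,0,0,0,0],[0,0,0,0,0,0],[0,0,0,0,0,0],[0,0,0,0,0,0]]' 0
```

```text
t: 2.57
tcp_pos: [0.4043, 0.1302, 0.0306]
tcp_rot: [0.001, 0.516, 0.856, 0.001]
wrist_force: [-0.4, -0.3, -0.1]
finger_gap: 0.601
t: 3.4
tcp_pos: [0.4039, 0.13, 0.0298]
tcp_rot: [0.0, 0.516, 0.856, 0.0]
wrist_force: [-0.5, 0.5, 1.4]
finger_gap: 0.274
```

```bash
python3 -m handwheel '[[0,0,-8,0,0,0],[0,0,-20,0,0,0],[0,0,-35,0,0,0],[0,0,-50,0,0,0],[0,0,-65,0,0,0],[0,0,-80,0,0,0],[0,0,-92,0,0,0],[0,0,-100,0,0,0],[0,0,-105,0,0,0],[0,0,-105,0,0,0],[0,0,-105,0,0,0]]'
python3 - <<'E'
from h import *
s=arm.observe();print(s['wrist_force'],s['tcp_pos'])
T=R.from_quat(np.roll(s['tcp_rot'],-1))
y=np.radians(-6);home=np.array([.5317,-.2703]);pre=home+np.array([[np.cos(y),-np.sin(y)],[np.sin(y),np.cos(y)]])@[-.018,-.018]
d=T.inv().apply(np.r_[pre,s['tcp_pos'][2]]-s['tcp_pos'])*1e3
h=np.degrees(np.arctan2(*T.as_matrix()[[1,0],1]));print(pre,d,h,np.radians(h+6))
E
```

```text
t: 4.32
tcp_pos: [0.4036, 0.13, 0.1342]
tcp_rot: [-0.0, 0.516, 0.856, -0.0]
wrist_force: [0.5, -0.7, -5.5]
finger_gap: 0.272
[ 0.49896078 -0.69638038 -5.51378992] [0.40364792 0.13001014 0.13422423]
[ 0.51191709 -0.28631988] [-4.18693448e+02 -9.87355058e+01  2.57405915e-03] 27.84619631452768 0.5907275649648783
```

```bash
python3 -m handwheel '[[-18,-4,0,0,0,0.03],[-50,-12,0,0,0,0.08],[-85,-20,0,0,0,0.13],[-120,-28,0,0,0,0.18],[-155,-37,0,0,0,0.24],[-190,-45,0,0,0,0.29],[-225,-53,0,0,0,0.34],[-260,-61,0,0,0,0.39],[-295,-70,0,0,0,0.44],[-330,-78,0,0,0,0.49],[-360,-85,0,0,0,0.53],[-385,-91,0,0,0,0.56]]'
python3 - <<'E'
from h import *
s=arm.observe();T=R.from_quat(np.roll(s['tcp_rot'],-1))
print(T.inv().apply(np.r_[.5119,-.2863,.1342]-s['tcp_pos'])*1e3)
h=np.degrees(np.arctan2(*T.as_matrix()[[1,0],1]));print(h,np.radians(h+6))
E
```

```text
t: 5.32
tcp_pos: [0.5027, -0.2551, 0.1327]
tcp_rot: [-0.001, 0.734, 0.679, -0.001]
wrist_force: [-0.1, 0.7, -5.4]
finger_gap: 0.27
[-30.40092012  11.60209645  -1.57696864]
-4.438179951686771 0.027258902166722755
```

```bash
python3 -m handwheel '[[-18,6,0,0,0,0.02],[-28,9,0,0,0,0.03],[-33,11,0,0,0,0.031],[-33,11,0,0,0,0.031],[-33,11,0,0,0,0.031],[-33,11,0,0,0,0.031]]'
python3 - <<'E'
from h import *
c=shot('wrist');save(cv2.resize(c['image'],(800,600)),'w2.png')
s=arm.observe();print(s['tcp_pos'],s['wrist_force'])
E
```

```text
t: 5.82
tcp_pos: [0.5117, -0.2854, 0.1346]
tcp_rot: [-0.0, 0.743, 0.67, 0.0]
wrist_force: [0.8, -0.3, -4.8]
finger_gap: 0.273
[ 0.51177259 -0.28540132  0.13479869] [ 0.00866779  0.51045927 -5.14425024]
```

View pics/w2.png

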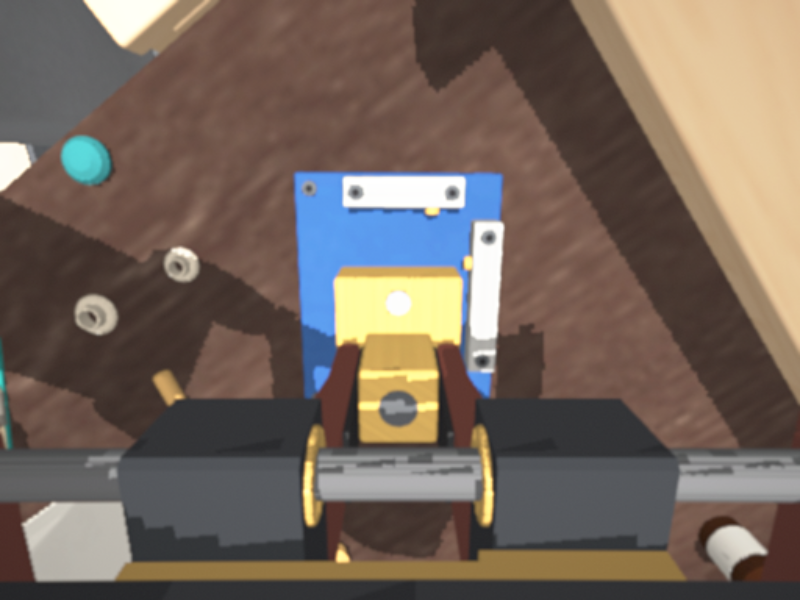

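The wrist view shows the holder held upright over the jig. The side stop is at the top, with its face edge at about v=207 and its pin at (432,211). The far stop is on the right, with its face edge at about u=471 and its pin at (467,263). The plate corners are (295,173) and (502,173).

```bash
python3 - <<'E'
from h import *
c=load('wrist');f=lambda p,z:at_z(c,(np.array(p)+.5)*.64-.5,z)[:,:2]*1e3
P=f([(295,173),(502,173)],.008);S=f([(344,206),(465,207)],.026);F=f([(472,222),(470,368)],.026)
print(P,S,F,sep='\n')
an=lambda d:np.degrees(np.arctan2(d[1],d[0]))
print('yaw plate',an(P[1]-P[0]),np.linalg.norm(P[1]-P[0]),'side',an(S[1]-S[0]),np.linalg.norm(S[1]-S[0]),'far',an(F[0]-F[1])-90,np.linalg.norm(F[0]-F[1]))
t=np.radians(-6);x=np.array([np.cos(t),np.sin(t)]);y=np.array([-x[1],x[0]])
print('corner in jig axes (far,side):',F.mean(0)@x,S.mean(0)@y,' plate:',P.mean(0)@x+42,P.mean(0)@y-18)
h=np.array([531.7,-270.3]);print('prior',h@x+23,h@y+32)
G=f([(335,281),(462,281),(461,270),(337,269)],.134-.0085+0);  # foot top ~ z= tcp-.008
print('foot',G@x,G@y)
s=arm.observe()['tcp_pos'][:2]*1e3;print('tcp',s@x,s@y)
# pose residual on known depth: print stop top depth heights
print(by_depth(c,[[258,123],[311,190],[255,190]])[:,2])
E
```

```text
[[ 460.33274032 -213.17447192]
 [ 577.17739929 -225.41757367]]
[[ 487.60477772 -233.05595432]
 [ 552.76452576 -240.42505559]]
[[ 556.01981624 -248.89678744]
 [ 549.28720718 -334.77916599]]
yaw plate -5.981682465166607 117.48433032055875 side -6.452327489440238 65.57512042277341 far -4.482441919058303 86.14587030553105
corner in jig axes (far,side): 580.1313931791206 -181.06951343539865  plate: 580.8359515154872 -181.8700259789249
prior 580.0413353885577 -181.24148439863293
foot [516.07706271 561.3212147  560.82716805 516.93155683] [-198.83984363 -198.82675023 -194.82512922 -194.47654304]
tcp 538.8016025288769 -230.34305591131124
[0.02407126 0.02563928 0.12667789]
```

```bash
python3 -m handwheel '[[0,0,8,0,0,0],[0,0,20,0,0,0],[0,0,33,0,0,0],[0,0,46,0,0,0],[0,0,58,0,0,0],[0,0,69,0,0,0],[0,0,78,0,0,0],[0,0,85,0,0,0],[0,0,90,0,0,0],[0,0,93,0,0,0],[0,0,94,0,0,0],[0,0,94,0,0,0]]'
python3 -m handwheel '[[0,0,0.5,0,0,0],[0,0,1,0,0,0],[0,0,1.5,0,0,0],[0,0,2,0,0,0],[0,0,2.5,0,0,0],[0,0,2.5,0,0,0],[0,0,2.5,0,0,0],[0,0,2.5,0,0,0]]'
```

```text
t: 6.87
tcp_pos: [0.5118, -0.2867, 0.0408]
tcp_rot: [0.0, 0.743, 0.669, 0.0]
wrist_force: [0.9, 0.4, -5.3]
finger_gap: 0.27
t: 7.53
tcp_pos: [0.5117, -0.2866, 0.0382]
tcp_rot: [0.0, 0.743, 0.669, -0.0]
wrist_force: [-0.1, -0.7, -6.1]
finger_gap: 0.27
```

```bash
for i in 1; do python3 -m handwheel '[[0,0,0.3,0,0,0],[0,0,0.6,0,0,0],[0,0,0.6,0,0,0],[0,0,0.6,0,0,0]]'; python3 -m handwheel '[[0,0,0.3,0,0,0],[0,0,0.6,0,0,0],[0,0,0.6,0,0,0],[0,0,0.6,0,0,0]]';  done
```

```text
t: 7.87
tcp_pos: [0.5118, -0.2867, 0.0378]
tcp_rot: [0.0, 0.743, 0.669, 0.0]
wrist_force: [0.3, 0.1, -2.8]
finger_gap: 0.271
t: 8.2
tcp_pos: [0.5119, -0.2868, 0.0378]
tcp_rot: [0.0, 0.743, 0.669, 0.0]
wrist_force: [-1.5, 1.1, 2.8]
finger_gap: 0.272
```

```bash
cat > st.py <<'E'
from h import *
W=[]
s=arm.observe();t=np.radians(-6);x=np.array([np.cos(t),np.sin(t)]);y=np.array([-x[1],x[0]])
p=s['tcp_pos'][:2]*1e3;f=s['wrist_force'];T=R.from_quat(np.roll(s['tcp_rot'],-1)).as_matrix()
print('jig gap far %.2f side %.2f z %.1f | F far %.1f side %.1f z %.1f | tz %.2f yaw %.2f tilt %.4f %.4f'%(557.1-p@x,-213.2-p@y,s['tcp_pos'][2]*1e3,f[:2]@x,f[:2]@y,f[2],s['torque'][2],np.degrees(np.arctan2(T[1,1],T[0,1])),T[0,2],T[1,2]))
E
python3 -m handwheel '[[1,1,0,0,0,0],[2.5,2.5,0,0,0,0],[4.5,4.5,0,0,0,0],[6.5,6.5,0,0,0,0],[8.5,8.5,0,0,0,0],[10,10,0,0,0,0],[11,11,0,0,0,0],[12,12,0,0,0,0],[12,12,0,0,0,0],[12,12,0,0,0,0]]'; python3 st.py
python3 -m handwheel '[[0.5,0.5,0,0,0,0],[1,1,0,0,0,0],[1.5,1.5,0,0,0,0],[2,2,0,0,0,0],[2.5,2.5,0,0,0,0],[3,3,0,0,0,0],[3,3,0,0,0,0],[3,3,0,0,0,0]]'; python3 st.py
```

```text
t: 9.03
tcp_pos: [0.5257, -0.276, 0.0378]
tcp_rot: [0.001, 0.743, 0.669, 0.0]
wrist_force: [-1.6, -1.0, 4.9]
finger_gap: 0.269
jig gap far 5.42 side 6.32 z 37.8 | F far -1.5 side -1.2 z 4.9 | tz 0.03 yaw -6.00 tilt 0.0016 -0.0009
t: 9.7
tcp_pos: [0.5285, -0.2739, 0.0378]
tcp_rot: [0.001, 0.743, 0.669, -0.0]
wrist_force: [-3.7, -2.4, 4.9]
finger_gap: 0.274
jig gap far 2.89 side 3.92 z 37.8 | F far -3.4 side -2.7 z 4.9 | tz 0.04 yaw -6.03 tilt 0.0006 -0.0016
```

```bash
for i in 1; do python3 -m handwheel '[[0.4,0.4,0,0,0,0],[0.8,0.8,0,0,0,0],[1.2,1.2,0,0,0,0],[1.5,1.5,0,0,0,0],[1.5,1.5,0,0,0,0],[1.5,1.5,0,0,0,0]]'|head -1; python3 st.py
python3 -m handwheel '[[0.4,0.4,0,0,0,0],[0.8,0.8,0,0,0,0],[1,1,0,0,0,0],[1,1,0,0,0,0],[1,1,0,0,0,0]]'|head -1; python3 st.py; done
```

```text
t: 10.2
jig gap far 1.70 side 2.86 z 37.8 | F far -3.4 side -5.0 z 5.6 | tz 0.07 yaw -6.04 tilt 0.0000 -0.0022
t: 10.62
jig gap far 0.87 side 2.11 z 37.9 | F far -4.9 side -3.8 z 7.0 | tz 0.05 yaw -6.05 tilt -0.0003 -0.0026
```

```bash
python3 -m handwheel '[[0.4,0.4,0,0,0,0],[0.8,0.8,0,0,0,0],[1,1,0,0,0,0],[1,1,0,0,0,0],[1,1,0,0,0,0]]'|head -1; python3 st.py
python3 -m handwheel '[[0.4,0.4,0,0,0,0],[0.8,0.8,0,0,0,0],[1,1,0,0,0,0],[1,1,0,0,0,0],[1,1,0,0,0,0]]'|head -1; python3 st.py
```

```text
t: 11.03
jig gap far 0.06 side 1.35 z 37.8 | F far -4.5 side -5.7 z 6.3 | tz 0.02 yaw -6.06 tilt -0.0008 -0.0029
t: 11.45
jig gap far -0.39 side 0.95 z 37.9 | F far -7.6 side -6.8 z 7.3 | tz 0.03 yaw -6.09 tilt -0.0020 -0.0037
```

```bash
python3 -m handwheel '[[0.4,0.4,0,0,0,0],[0.8,0.8,0,0,0,0],[1,1,0,0,0,0],[1,1,0,0,0,0],[1,1,0,0,0,0]]'|head -1; python3 st.py
python3 -m handwheel '[[0.4,0.4,0,0,0,0],[0.8,0.8,0,0,0,0],[1,1,0,0,0,0],[1,1,0,0,0,0],[1,1,0,0,0,0]]'|head -1; python3 st.py
```

```text
t: 11.87
jig gap far -0.48 side 0.90 z 38.0 | F far -11.2 side -9.0 z 8.9 | tz 0.01 yaw -6.13 tilt -0.0040 -0.0049
t: 12.28
jig gap far -0.58 side 0.82 z 38.0 | F far -13.8 side -13.2 z 9.9 | tz 0.08 yaw -6.17 tilt -0.0060 -0.0061
```

```bash
python3 -m handwheel '[[0,0,0,-0.002,0.002,0],[0,0,0,-0.004,0.004,0],[0,0,0,-0.006,0.007,0],[0,0,0,-0.006,0.007,0],[0,0,0,-0.006,0.007,0]]'|head -1; python3 st.py
python3 -m handwheel '[[0,0,0,0,0,0],[0,0,0,0,0,0]]'|head -1; python3 st.py
```

```text
t: 12.7
jig gap far -0.48 side 0.87 z 37.8 | F far -13.9 side -11.0 z 9.7 | tz 0.03 yaw -6.18 tilt 0.0005 0.0002
t: 12.87
jig gap far -0.50 side 0.87 z 37.8 | F far -13.7 side -11.6 z 9.3 | tz -0.02 yaw -6.17 tilt 0.0005 0.0002
```

```bash
python3 - <<'E'
from h import *
w=shot('wrist')['image'];b=shot('side')['image'];a=shot('top')['image']
f=lambda i,u,v,wd,h:cv2.resize(i[v:v+h,u:u+wd],(400,300),interpolation=cv2.INTER_CUBIC)
save(np.vstack([cv2.resize(w[85:277,165:421],(800,600),interpolation=cv2.INTER_CUBIC)]),'w3.png')
save(np.hstack([f(a,262,140,80,60),f(b,270,150,80,60)]),'ab.png')
E
```

```text
(no output)
```

View pics/w3.png

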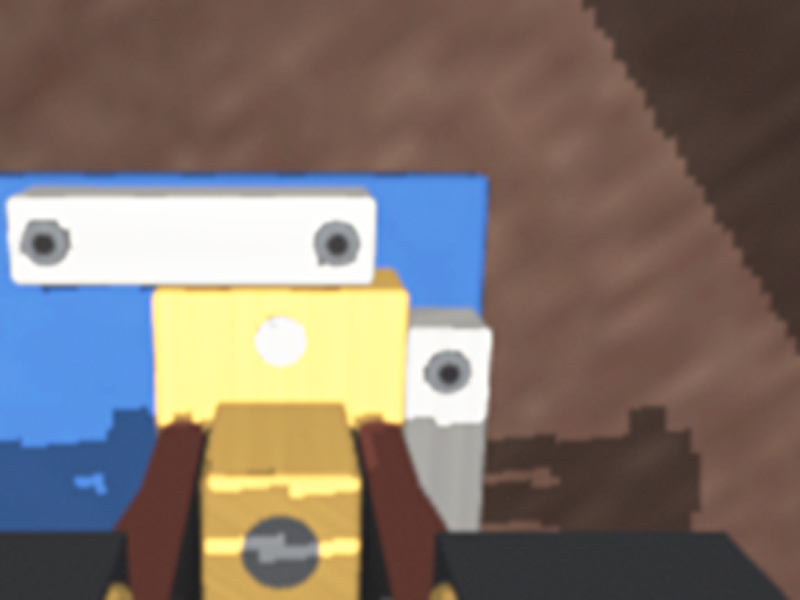

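View pics/ab.png

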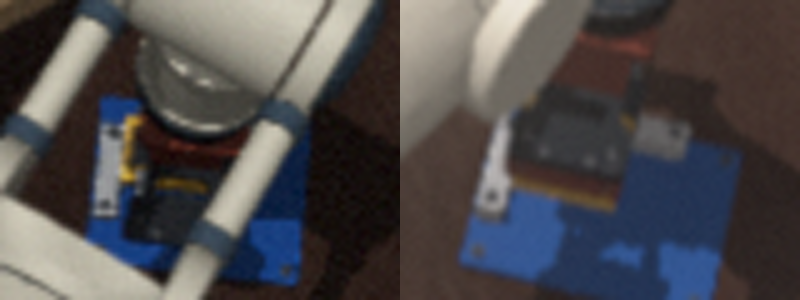

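The foot's edges lie flush along both stops: the side stop edge at v≈285, the far stop edge at u≈408, with no pin or gap visible. I'll add a little more push to make sure it bears on both.

```bash
python3 -m handwheel '[[0.3,0.3,0,0,0,0],[0.6,0.5,0,-0.001,0.001,0],[0.9,0.8,0,-0.002,0.002,0],[1.2,0.8,0,-0.002,0.002,0],[1.2,0.8,0,-0.002,0.002,0]]'|head -1; python3 st.py
python3 -m handwheel '[[0,0,0,0,0,0],[0,0,0,0,0,0],[0,0,0,0,0,0],[0,0,0,0,0,0],[0,0,0,0,0,0],[0,0,0,0,0,0],[0,0,0,0,0,0],[0,0,0,0,0,0],[0,0,0,0,0,0],[0,0,0,0,0,0],[0,0,0,0,0,0],[0,0,0,0,0,0]]'; python3 st.py
```

```text
t: 13.43
jig gap far -0.51 side 0.81 z 37.8 | F far -17.1 side -15.5 z 10.7 | tz -0.01 yaw -6.21 tilt 0.0008 0.0002
t: 14.43
tcp_pos: [0.5322, -0.2711, 0.0378]
tcp_rot: [0.0, 0.744, 0.668, 0.0]
wrist_force: [-18.7, -14.3, 9.7]
finger_gap: 0.272
jig gap far -0.51 side 0.83 z 37.8 | F far -17.1 side -16.2 z 9.7 | tz 0.05 yaw -6.21 tilt 0.0009 0.0003
```

The pose held for a second: firm on both stops, no creep, upright. Handing in.

```bash
python3 -c "
from station import arm
print(arm.finish_job())"
```

```text
the job is handed in; nothing more can be done
None
```

The brass holder is standing flat in the blue jig's corner, long side to the far stop and short side to the side stop, still gripped by its shank and pressed there. I handed the job in at about 14.4 s.

- **Bearing on the stops:** the last reading showed steady reactions of about 17 N from the far stop and 16 N from the side stop. The last 1 mm or so of commanded push moved the holder less than 0.1 mm, so both contacts are hard. It did not creep over the final second.
- **Flat and square:** the tool leans less than 0.001 rad. While I pushed, the holder leaned by about 0.006 rad, so I straightened it. The tool's heading is -6.2°; I measured the jig at -6.0°.
- **Pins:** in the wrist picture, taken just before the last small push, the foot is flush along both stops. The pins are hidden behind the foot, so "pushed in" is inferred from that and the forces.
- **Disagreement:** the final position is 0.5 mm past my camera estimate at the far stop and 0.8 mm short of it at the side stop. Both are within the 2 mm calibration, and the hard contact supports fully home.
- **Other things:** nothing else was touched as far as I could see, but I did not measure the bystanders again at the end.

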